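Drop the empty tin into the latched recycling caddy

ROBOT

A 7-joint arm with a two-finger parallel gripper is mounted at the origin on the work surface. World frame = base frame: x ahead of the robot, y to its left, z up, the work surface at z = 0. Lengths are in m, angles in rad, forces in N, time in s.
With the tool pointing down it reaches from about 0.4 to 0.9 m from the base axis. Payload 5.6 kg.
Tool frame: the origin (TCP) lies at the very end of the fingers, on their centre line; the grasp point (between the pads) lies 19 mm behind it; z points along the fingers, y is the direction in which the jaws open and shut (so a half turn about z gives the same grasp; the last joint's range is limited). The gripper opens to 92 mm and grips with 3 to 60 N. Pads are 20 mm wide; open, the fingers measure 128 mm over their backs; the gripper's body (75 mm by 189 mm) begins 69 mm behind the grasp point.
Start: joints at [-1.316, 0.468, -0.012, 1.603, 0.006, 1.071, -0.056], TCP at [0.191, 0.621, 0.215] pointing down, gripper open.
Joint ranges: [-2.53, 2.53], [-0.31, 2.02], [-1.57, 1.55], [0.28, 2.44], [-1.29, 4.43], [0.15, 1.84], [-2.92, 2.92]. Speed limits (rad/s): [2.57, 2.57, 3.14, 3.14, 3.14, 3.14, 3.14].

INTERFACE

Orientations are given as a unit quaternion [x, y, z, w].
In Python, from bench import get_state, optics, bot gives the robot as it stands.
- The arm moves only by the tool arm_command, never from a script. Its argument "increments" is a list of rows, each a list of 7 numbers: the shift along the world's x, y, z in units of 0.03 m (1.0 is 0.03 m), then the turn, a rotation vector about the world's x, y, z in units of 6 degrees (1.0 is 6 degrees), then the closure in counts, from 0 (fully open) to 255 (shut). A call has 1 to 5 rows; each row shifts and turns the commanded pose from where the row before left it; what a row does not reach is not made up. A row lasts 1/12 s, in which the tool goes at most 41.7 mm and 7.16 degrees, less where a joint would pass 70% of its speed; a pose out of reach is approached as far as the arm can. A call with a number of a shift or a turn outside -1 to 1 is refused whole. A call with a gripper value outside its range is refused whole. The fingers move at their own pace and stop on an object; the grip force is fixed at half the most. Time passes only in rows, so rows that do not move let the fingers close. It gives the time, the measured TCP pose, the force and the opening at its end, in the units of the state.
- get_state(): the state, without advancing time (a new reading comes with each control period).
- optics.grab_frame(name): name is "scene" or "top" or "wrist"; returns a dict with "img" (384x512x3 uint8, red, green, blue), "vfov" (degrees; the focal length in pixels is half the picture's height over the tangent of half this angle, whatever the lens; pixels are square), "cx", "cy" (the principal point, pixels), "T" (4x4, takes a point from camera to world coordinates). Camera axes: x right, y up, looking along -z (the intrinsics and any distortion apply to the point x, -y, -z); pixel columns grow to the right and rows downward; lengths in m; the calibration is good to about 2 mm. The wrist camera is an equidistant fisheye: a pixel r from the principal point sees the ray r / f radians off the axis. A picture is of the moment at which its call begins. There is no depth.
- bot.job_done(): hands the job in, once; it reports no verdict.
The state is a dict: "clock": time; "qpos": joint angles; "joint_velocities": joint speeds; "joint_torque": joint torques, N m; "tcp_pos": TCP position; "orientation": TCP orientation; "contact_force": force on the tool from outside, world axes, zero at the start; "moment": the same for the moment, N m; "finger_gap": finger opening in m.
Only numpy, scipy, OpenCV 4.12 (cv2) and the standard library are available. Lean on these libraries where they do the work, as an engineer would, in place of code of your own. Each camera call takes 0.05 s, during which the arm holds its last target.

TASK

Open the grey recycling caddy by giving its latch knob a quarter turn and swinging the lid well up, and drop the empty open tin into the rear bay, behind the retaining lip. Then shut the lid fully and turn the knob back so that it is latched. Leave everything else where it is.

Things in the scene. Friction and masses are not known exactly. Their poses are not given: they have to be found in the camera images.
- caddy: Grey plastic box fixed to the surface, 220 (x) x 200 (y) x 90 (z) mm, walls and floor 4 mm. Origin: centre of its underside; +x away from the robot (within 0.25 rad), +y to the robot's left. A lip across its inside at x = 0 makes a front bay (x below 0, with a jar cap in it) and an empty rear bay. A steel lid covers it all, hinged on the left (+y) wall; free edge along the right (-y) wall.
- rear_bay (a point): Middle of the rear bay's inner floor: 55 mm along +x from the caddy's origin, 4 mm above the surface; axes as the caddy's. The bay is 103 mm (x) by 192 mm (y). The retaining lip in front of it, along y, is 5 mm thick (rounded top edge 8 mm) and 54 mm high.
- lid_hinge (a point): Point on the lid's hinge line: x = 0, y = +100 mm, z = 90 mm in the caddy's frame; the line runs along the caddy's x. Axes as the caddy's. It does not move. The lid reaches 200 mm from this line and is 224 mm long; shut, its top face is flat and 97 mm above the surface.
- lid (a joint): Lid angle (rad): 0 fully shut, 1.57 upright, stop at 1.85. The free edge rises and swings to the caddy's +y. Stiff hinge (0.40 N m friction, lid 0.2 kg): the lid stays where it is left, takes 4 to 5 N at the knob to lift, up to 3 N to push shut. It cannot open while latched.
- knob (a joint): Latch knob angle (rad): 0 latched (bar parallel to the free edge, along the caddy's x), 1.57 released (bar along the caddy's y). Turn clockwise, seen from above the shut lid, to release. The cam under the lid clears its keeper above about 1.15, and must be clear also while the lid is shut. Friction 0.06 N m; stays where left; stops at both ends.
- knob_grip (a point): Middle of the knob's black grip bar, 46 mm long, 14 thick, 28 high, on an 18 mm stem, 19 mm clear of the lid. Lid shut: 130 mm above the surface, 50 mm to -x and 60 mm to -y of the caddy's origin; 160 mm from the hinge line across the lid, 40 mm above the line's level. Site x along the bar, y across it, z out of the lid; it moves with knob and lid.
- tin: Empty low steel tin, open at the top, 62 mm outer diameter, 38 mm high, wall 2 mm, about 35 g; stands upright on the surface. Origin: centre of its underside.
- tin_mid (a point): Middle of the tin, on its axis 19 mm above its underside.
- can: Full steel can, closed, 66 mm diameter, 105 mm high. Bystander. Origin: centre of underside.
- clear_lid: Clear plastic disc lid, 72 mm diameter, 13 mm high, lying on the surface. Bystander. Origin: centre of underside.
- milk_bottle: White glass milk bottle, 80 mm diameter, 230 mm high. Bystander. Origin: centre of underside.
- clothes_peg: Plastic clothes peg, 72 x 16 x 10 mm, lying flat along its x. Bystander. Origin: centre of underside.
- jar: Glass jar with steel cap, 68 mm diameter, 100 mm high. Bystander. Origin: centre of underside.
- carton: Cardboard carton, 60 x 100 x 70 mm. Bystander. Origin: centre of underside.
- jar_cap: Steel jar cap, 66 mm diameter, 12 mm high, lying in the caddy's front bay, where it stays. Origin: centre of underside.
Mind the look-alikes: they are no part of the job. What is shaped like the tin but black or purple is not meant.

How it is judged:
By the outcome, as a careful person would: the job done as asked, in the order asked, and still so for the second after the job is handed in, with the robot touching nothing.
It also fails if it takes over 72 s, if anything falls off the work surface, if the arm or the gripper's body presses on something with over 40 N, if the wrist force passes 120 N, or if a joint passes its speed limit or range.

## Working session

There is one attempt and no reset: what is moved stays moved. The work goes in short steps, Python scripts to look and compute and a tool call to move; the robot and the scene stay as the last step left them, time stands still between calls to the robot, and variables do not carry over. Pictures are saved under pics/ and viewed, and the job is handed in when it is done.

Besides the shell and the picture viewer there is one more tool, called after "Emit:" by a JSON object that holds its "op" and its "data", one argument or row to a line. arm_command: Moves the arm, as the interface text tells. Its arguments: {"type":"object","properties":{"increments":{"type":"array","items":{"type":"array","items":{"type":"number"}}}},"required":["increments"]}

```bash
ls -la; mkdir -p pics; cat > h.py <<'E'
import numpy as np, cv2
from bench import get_state, optics, bot
E
python3 - <<'E'
from h import *
import pickle
s=get_state()
for k,v in s.items(): print(k,np.round(v,4))
for n in ["scene","top","wrist"]:
    f=optics.grab_frame(n); cv2.imwrite(f"pics/a_{n}.png",f["img"][:,:,::-1]); pickle.dump(f,open(f"pics/a_{n}.pkl","wb"))
    print(n,{k:np.round(v,4).tolist() for k,v in f.items() if k!="img"})
E
```

```text
total 12
drwxr-xr-x  3 agent agent 4096 Dec  7 15:31 .
drwxr-xr-x 23 root  root  4096 Dec  7 15:31 ..
drwxr-xr-x  2 agent agent 4096 Dec  7 15:31 pics
clock 0.0
qpos [-1.316   0.4684 -0.0116  1.6036  0.006   1.0714 -0.0563]
joint_velocities [-0.0006 -0.0004 -0.0003 -0.0016 -0.0008 -0.0011  0.0014]
joint_torque [-9.00000e-04 -5.20560e+01 -1.29000e-02 -2.43765e+01 -5.68000e-02
  1.69000e-02  1.00000e-04]
tcp_pos [0.1907 0.6208 0.2136]
orientation [ 1.484e-01  9.889e-01 -9.000e-04 -1.000e-04]
contact_force [0.2172 0.5146 0.4766]
moment [ 0.0066 -0.0278  0.0049]
finger_gap 0.092
scene {'vfov': 44.1042, 'cx': 258.4688, 'cy': 195.6826, 'T': [[0.8273, -0.3676, 0.4249, 1.0868], [0.5614, 0.5118, -0.6503, -0.8522], [0.0216, 0.7765, 0.6297, 0.8422], [0.0, 0.0, 0.0, 1.0]]}
top {'vfov': 55.1245, 'cx': 252.8906, 'cy': 191.3636, 'T': [[0.0167, 0.9928, -0.1185, 0.491], [-0.9996, 0.0194, 0.0216, -0.0699], [0.0238, 0.1181, 0.9927, 0.9773], [0.0, 0.0, 0.0, 1.0]]}
wrist {'vfov': 65.7065, 'cx': 255.7852, 'cy': 186.6444, 'T': [[0.2932, -0.9165, -0.2721, 0.1138], [0.9561, 0.2804, 0.0856, 0.6449], [-0.0022, -0.2853, 0.9584, 0.3834], [0.0, 0.0, 0.0, 1.0]]}
```

View pics/a_scene.png

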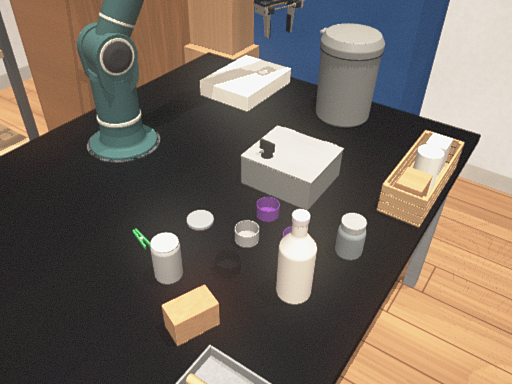

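View pics/a_top.png

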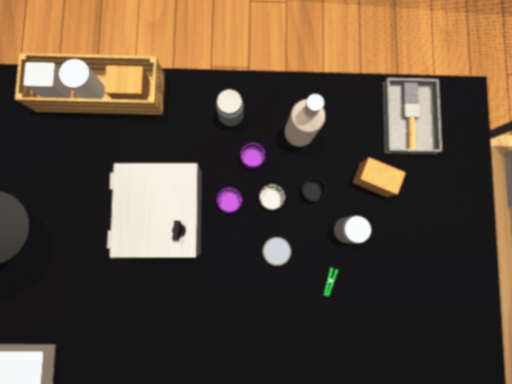

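View pics/a_wrist.png

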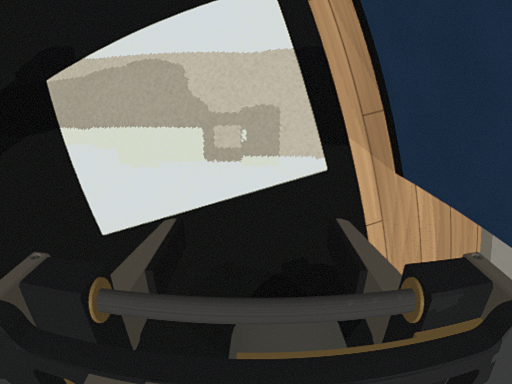

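The top view shows the caddy at about (155,210), with its knob at (179,231). The scene view shows the same caddy at (292,165).

Tin candidates in the top view:
- Bare steel open tin at (272,196). This matches the description.
- Purple at (229,200) and (252,155), and black at (312,190): look-alikes.
- Clear disc lid at (276,251): a bystander.

I'll crop in on the tin and measure.

```bash
cat >> h.py <<'E'
def fl(f): return f["img"].shape[0]/2/np.tan(np.radians(f["vfov"])/2)
def onplane(f,uv,z):
    F=fl(f);T=f["T"];uv=np.atleast_2d(np.float64(uv))
    d=np.c_[(uv[:,0]-f["cx"])/F,-(uv[:,1]-f["cy"])/F,-np.ones(len(uv))]@T[:3,:3].T
    o=T[:3,3]; s=(z-o[2])/d[:,2]
    return o+d*s[:,None]
def proj(f,P):
    F=fl(f);T=f["T"];p=(np.atleast_2d(P)-T[:3,3])@T[:3,:3]
    return np.c_[f["cx"]+F*p[:,0]/-p[:,2], f["cy"]-F*p[:,1]/-p[:,2]]
E
python3 - <<'E'
from h import *
import pickle
t=pickle.load(open("pics/a_top.pkl","rb"));s=pickle.load(open("pics/a_scene.pkl","rb"))
a=cv2.resize(t["img"][140:275,95:335],None,fx=3.2,fy=3.2,interpolation=cv2.INTER_CUBIC)
cv2.imwrite("pics/b_top.png",a[:,:,::-1])
b=cv2.resize(s["img"][120:285,180:360],None,fx=3.6,fy=3.6,interpolation=cv2.INTER_CUBIC)[:600]
cv2.imwrite("pics/b_scene.png",b[:,:,::-1])
E
```

```text
(no output)
```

View pics/b_top.png

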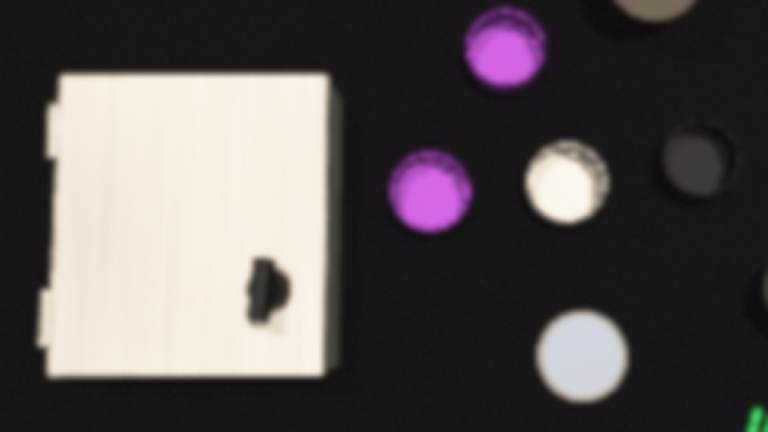

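View pics/b_scene.png

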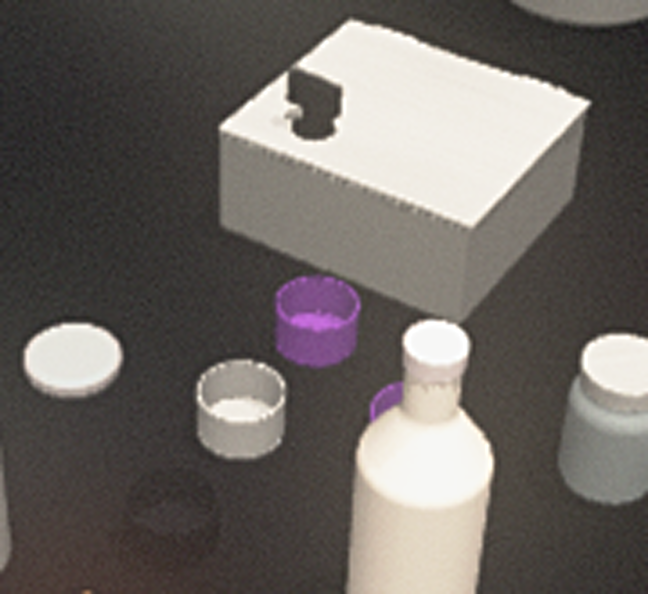

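The crops confirm the choice: the bare steel open tin, at crop (567,182) in the top view and (241,408) in the scene view. The knob bar is still along the free edge, so it is latched. Next I'll measure positions.

```bash
python3 - <<'E'
from h import *
import pickle
t=pickle.load(open("pics/a_top.pkl","rb"));s=pickle.load(open("pics/a_scene.pkl","rb"))
g=t["img"].max(2)
# lid top
m=((g>150).astype(np.uint8)*255)[140:280,95:205]
m=cv2.morphologyEx(m,cv2.MORPH_OPEN,np.ones((3,3)))
m=cv2.morphologyEx(m,cv2.MORPH_CLOSE,np.ones((9,9)))
c=max(cv2.findContours(m,0,cv2.CHAIN_APPROX_NONE)[0],key=cv2.contourArea)[:,0]+[95,140]
m2=cv2.morphologyEx(m,cv2.MORPH_OPEN,np.ones((40,40)))
P=onplane(t,c,.097)[:,:2]
q=onplane(t,np.array([[113.9,163],[198,163],[196.5,257.7],[110,257.7]]),.097)[:,:2];print("corners",q.round(4))
# edges fits: right(free), top(far x), bottom(near x)
def line(sel):
    vx,vy,x,y=cv2.fitLine(np.float32(P[sel]),cv2.DIST_HUBER,0,1e-4,1e-4).ravel();return (vx,vy,x,y)
cx=c[:,0];cy=c[:,1]
for n,sel in dict(free=(cx>192)&(cy>170)&(cy<250),far=(cy<168)&(cx>120)&(cx<190),near=(cy>252)&(cx>120)&(cx<190)).items():
    l=line(sel);print(n,sel.sum(),np.round(l,4),"ang",np.degrees(np.arctan2(l[1],l[0])).round(2))
# circles
def blob(f,mask,box,z):
    x0,y0,x1,y1=box;mm=np.zeros_like(mask);mm[y0:y1,x0:x1]=mask[y0:y1,x0:x1]
    c=max(cv2.findContours(mm,0,cv2.CHAIN_APPROX_NONE)[0],key=cv2.contourArea)[:,0]
    p=onplane(f,c,z)[:,:2].astype(np.float32);(a,b),r=cv2.minEnclosingCircle(p);return round(a,4),round(b,4),round(2*r,4)
w=(g>70).astype(np.uint8)
print("tin top cam rim z",blob(t,w,(255,180,290,212),.038))
# knob dark in top
d=(t["img"].max(2)<110).astype(np.uint8)
x0,y0,x1,y1=168,215,192,246
dd=d[y0:y1,x0:x1];ys,xs=np.nonzero(dd);print("dark ext",xs.min()+x0,xs.max()+x0,ys.min()+y0,ys.max()+y0)
for uv in [(177.0,230.7)]: print("knob top plane .144",onplane(t,uv,.144).round(4))
# scene tin
gs=s["img"].max(2).astype(np.uint8)
ms=(gs>85).astype(np.uint8)
print("tin scene rim",blob(s,ms,(232,218,262,236),.038))
np.set_printoptions(suppress=True)
for n,uv in dict(l=(241.2,155.2),r=(310.5,182.5),fr=(343,148.5),fl=(278,126)).items(): print("scene lid corner",n,onplane(s,uv,.097).round(4))
print("scene knob top mid",onplane(s,((260.2+274.5)/2,(139+145.5)/2),.144).round(4))
E
```

```text
corners [[0.6584 0.2472]
 [0.6627 0.0451]
 [0.4364 0.0409]
 [0.4333 0.2425]]
free 79 [0.9994 0.0349 0.5592 0.0464] ang 2.0
far 69 [ 0.0214 -0.9998  0.6605  0.1487] ang -88.78
near 69 [ 0.0153 -0.9999  0.4365  0.143 ] ang -89.12
tin top cam rim z (0.5908, -0.139, 0.069)
dark ext 173 184 221 239
knob top plane .144 [[0.4983 0.0806 0.144 ]]
tin scene rim (0.5934, -0.1471, 0.0715)
scene lid corner l [[0.4444 0.0374 0.097 ]]
scene lid corner r [[0.6633 0.0411 0.097 ]]
scene lid corner fr [[0.6604 0.2364 0.097 ]]
scene lid corner fl [[0.4428 0.2318 0.097 ]]
scene knob top mid [[0.5059 0.0737 0.144 ]]
```

```bash
python3 - <<'E'
from h import *
import pickle
np.set_printoptions(suppress=True,precision=4)
t=pickle.load(open("pics/a_top.pkl","rb"));s=pickle.load(open("pics/a_scene.pkl","rb"))
print("bin base scene",onplane(s,[(317,112),(345,124),(372,112)],0))
print("bin top, scene at z=.25/.3",onplane(s,[(352,42)],.25),onplane(s,[(352,42)],.3))
print("bin top edge in topview z .25,.3",onplane(t,[(28,228),(0,190),(0,263)],.25),onplane(t,[(28,228)],.3))
# triangulation helper
def tri(u1,u2):
    A=[];b=[]
    for f,u in((t,u1),(s,u2)):
        o=f["T"][:3,3];d=onplane(f,u,0)[0]-o;d/=np.linalg.norm(d);M=np.eye(3)-np.outer(d,d);A.append(M);b.append(M@o)
    p=np.linalg.lstsq(np.vstack(A),np.hstack(b),rcond=None)[0];return p
print("knob top mid tri",tri((177,230.7),(267.3,142.2)))
print("tin centre",tri((272,197),(247,230)))
print("lid corners", [tri(a,b) for a,b in (((196.5,257.7),(241.2,155.2)),((198,163),(310.5,182.5)))])
for n,uv,z in (("bottle base",(303,130),0),("jar",(230,118),0),("can",(352,232),0),("carton",(378,180),.07)): print(n,onplane(t,uv,z))
E
```

```text
bin base scene [[0.4206 0.54   0.    ]
 [0.5411 0.5232 0.    ]
 [0.583  0.6597 0.    ]]
bin top, scene at z=.25/.3 [[0.4834 0.6168 0.25  ]] [[0.5344 0.4928 0.3   ]]
bin top edge in topview z .25,.3 [[0.4977 0.3494 0.25  ]
 [0.5708 0.4101 0.25  ]
 [0.4302 0.3965 0.25  ]] [[0.4972 0.3206 0.3   ]]
knob top mid tri [0.4991 0.0825 0.137 ]
tin centre [ 0.5905 -0.1406  0.0276]
lid corners [array([0.4378, 0.0429, 0.0912]), array([0.6625, 0.0449, 0.0944])]
bottle base [[ 0.7796 -0.2257  0.    ]]
jar [[ 0.8086 -0.0252  0.    ]]
can [[ 0.504  -0.3565  0.    ]]
carton [[ 0.6342 -0.4038  0.07  ]]
```

Emit:
{"op": "arm_command", "data": {
  "increments": [
    [0.3,-1,0.3,0,0,0.6,0],
    [0.4,-1,0.3,0,0,0.6,0],
    [0.5,-1,0.3,0,0,0.6,0],
    [0.5,-1,0,0,0,0.6,0],
    [0.5,-1,0,0,0,0.6,0]
  ]
}}

```text
clock: 0.57
tcp_pos: [0.2573, 0.4701, 0.242]
orientation: [-0.01, 1.0, 0.0, 0.0]
contact_force: [1.3, 0.0, -0.9]
finger_gap: 0.0917
```

Emit:
{"op": "arm_command", "data": {
  "increments": [
    [0.6,-1,0,0,0,0,0],
    [0.6,-1,0,0,0,0,0],
    [0.6,-1,0,0,0,0,0],
    [0.6,-1,0,0,0,0,0],
    [0.6,-1,0,0,0,0,0]
  ]
}}

```text
clock: 0.98
tcp_pos: [0.3472, 0.3197, 0.2416]
orientation: [-0.008, 1.0, 0.0, -0.0]
contact_force: [-0.3, 0.7, -0.3]
finger_gap: 0.0924
```

Emit:
{"op": "arm_command", "data": {
  "increments": [
    [0.7,-1,0,0,0,0,0],
    [0.7,-1,0,0,0,0,0],
    [0.7,-1,0,0,0,0,0],
    [0.7,-1,0,0,0,0,0],
    [0.7,-1,0,0,0,0,0]
  ]
}}

```text
clock: 1.4
tcp_pos: [0.4523, 0.1697, 0.2417]
orientation: [-0.008, 1.0, 0.0, 0.0]
contact_force: [0.7, 0.3, -1.2]
finger_gap: 0.0919
```

Emit:
{"op": "arm_command", "data": {
  "increments": [
    [0.5,-1,0,0,0,0,0],
    [0.5,-1,0,0,0,0,0],
    [0.6,-1,-0.7,0,0,0,0],
    [0,0,0,0,0,0,0],
    [0,0,0,0,0,0,0]
  ]
}}

```text
clock: 1.82
tcp_pos: [0.4994, 0.0794, 0.2195]
orientation: [-0.006, 1.0, -0.001, -0.001]
contact_force: [0.1, -0.1, -0.2]
finger_gap: 0.0919
```

```bash
cat >> h.py <<'E'
def wray(f,uv):
    F=fl(f);uv=np.atleast_2d(np.float64(uv));a=np.c_[uv[:,0]-f["cx"],uv[:,1]-f["cy"]];r=np.hypot(*a.T);th=r/F
    k=np.where(r>1e-9,np.sin(th)/np.maximum(r,1e-9),1/F)
    return np.c_[a[:,0]*k,-a[:,1]*k,-np.cos(th)]@f["T"][:3,:3].T
def wplane(f,uv,z):
    d=wray(f,uv);o=f["T"][:3,3];return o+d*((z-o[2])/d[:,2])[:,None]
def wproj(f,P):
    p=(np.atleast_2d(P)-f["T"][:3,3])@f["T"][:3,:3];q=np.c_[p[:,0],-p[:,1],-p[:,2]]
    r=np.hypot(q[:,0],q[:,1]);th=np.arctan2(r,q[:,2]);k=fl(f)*th/np.maximum(r,1e-9)
    return np.c_[f["cx"]+q[:,0]*k,f["cy"]+q[:,1]*k]
def snap(cam,name):
    import pickle
    f=optics.grab_frame(cam);pickle.dump(f,open(f"pics/{name}.pkl","wb"));cv2.imwrite(f"pics/{name}.png",f["img"][:,:,::-1]);return f
E
python3 - <<'E'
from h import *
f=snap("wrist","c_wrist");print(get_state()["tcp_pos"],wproj(f,[get_state()["tcp_pos"],[.5,.08,.144]]))
E
```

```text
[0.49932326 0.08120567 0.22006017] [[258.74891117 232.68088947]
 [256.67119612 195.85953145]]
```

View pics/c_wrist.png

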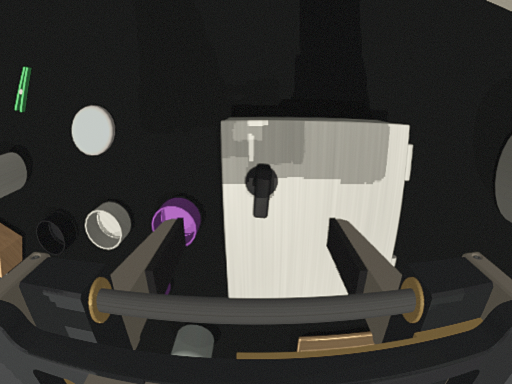

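The wrist view shows the knob bar at about (262,190), lying between the fingers, with the lid's free edge at u≈222. The tin is at (107,226). I'll zoom in on the knob.

```bash
python3 - <<'E'
from h import *
import pickle
np.set_printoptions(suppress=True,precision=4)
f=pickle.load(open("pics/c_wrist.pkl","rb"))
cv2.imwrite("pics/d.png",cv2.resize(f["img"][110:310,60:310],None,fx=3,fy=3,interpolation=cv2.INTER_CUBIC)[:,:,::-1])
t=[np.c_[[.5-.023,.5+.023]*1,[.08,.08],[.144,.144]]]
print(wproj(f,t[0]))
# corners
for n,uv in dict(nearfree=(222,121),nearhinge=(409,126)).items(): print(n,wplane(f,uv,.097))
E
```

```text
[[257.0274 170.0485]
 [256.3295 220.2802]]
nearfree [[0.4388 0.0452 0.097 ]]
nearhinge [[0.4357 0.2426 0.097 ]]
```

View pics/d.png

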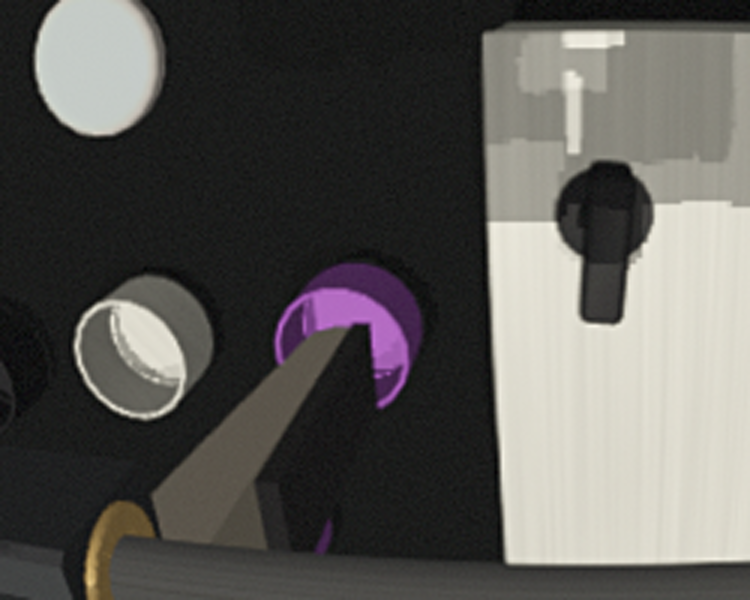

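```bash
python3 - <<'E'
from h import *
import pickle
np.set_printoptions(suppress=True,precision=4)
f=pickle.load(open("pics/c_wrist.pkl","rb"))
K=lambda u,v:(60+u/3,110+v/3)
print("bar ends z.144",wplane(f,[K(610,170),K(601,322)],.144))
print("free edge z.097",wplane(f,[K(484,32),K(490,225),K(505,562)],.097))
print("tin rim pts z.038",wplane(f,[K(75,345),K(187,385),K(110,303),K(148,418),K(131,360)],.038))
E
```

```text
bar ends z.144 [[0.474  0.0853 0.144 ]
 [0.5201 0.0835 0.144 ]]
free edge z.097 [[0.4384 0.0446 0.097 ]
 [0.5042 0.0459 0.097 ]
 [0.6466 0.0475 0.097 ]]
tin rim pts z.038 [[ 0.5845 -0.1696  0.038 ]
 [ 0.6017 -0.1088  0.038 ]
 [ 0.5615 -0.1441  0.038 ]
 [ 0.6216 -0.1344  0.038 ]
 [ 0.5904 -0.1377  0.038 ]]
```

Emit:
{"op": "arm_command", "data": {
  "increments": [
    [0,0.15,-0.9,0,0,0,0],
    [0,0,-0.9,0,0,0,0],
    [0,0,-0.9,0,0,0,0],
    [0,0,-0.8,0,0,0,0],
    [0,0,0,0,0,0,0]
  ]
}}

```text
clock: 2.28
tcp_pos: [0.4962, 0.0874, 0.1121]
orientation: [-0.01, 1.0, -0.001, -0.004]
contact_force: [-0.1, 0.0, -0.7]
finger_gap: 0.0918
```

Emit:
{"op": "arm_command", "data": {
  "increments": [
    [0,0,0,0,0,0,255],
    [0,0,0,0,0,0,255],
    [0,0,0,0,0,0,255],
    [0,0,0,0,0,0,255],
    [0,0,0,0,0,0,255]
  ]
}}

```text
clock: 2.7
tcp_pos: [0.5005, 0.0862, 0.1168]
orientation: [-0.008, 1.0, 0.0, 0.001]
contact_force: [-0.8, 0.4, -0.6]
finger_gap: 0.0606
```

Emit:
{"op": "arm_command", "data": {
  "increments": [
    [0,0,0,0,0,0,255],
    [0,0,0,0,0,0,255],
    [0,0,0,0,0,0,255],
    [0,0,0,0,0,0,255],
    [0,0,0,0,0,0,255]
  ]
}}

```text
clock: 3.12
tcp_pos: [0.4998, 0.0859, 0.1156]
orientation: [-0.008, 1.0, 0.0, -0.0]
contact_force: [0.2, -0.1, 0.8]
finger_gap: 0.0273
```

Emit:
{"op": "arm_command", "data": {
  "increments": [
    [0,0,0,0,0,0,255],
    [0,0,0,0,0,0,255],
    [0,0,0,0,0,0,255],
    [0,0,0,0,0,0,255]
  ]
}}

```text
clock: 3.45
tcp_pos: [0.4998, 0.0845, 0.1155]
orientation: [-0.008, 1.0, -0.001, -0.0]
contact_force: [0.2, -5.4, 0.7]
finger_gap: 0.015
```

Emit:
{"op": "arm_command", "data": {
  "increments": [
    [0,-0.03,0,0,0,-1,255],
    [0,0,0,0,0,-1,255],
    [0,0,0,0,0,-1,255],
    [0,0,0,0,0,-1,255],
    [0,0,0,0,0,-1,255]
  ]
}}

```text
clock: 3.87
tcp_pos: [0.4997, 0.0843, 0.1155]
orientation: [0.254, 0.967, -0.0, 0.0]
contact_force: [0.2, -5.2, 1.3]
finger_gap: 0.0148
```

Emit:
{"op": "arm_command", "data": {
  "increments": [
    [0,0,0,0,0,-1,255],
    [0,0,0,0,0,-1,255],
    [0,0,0,0,0,-1,255],
    [0,0,0,0,0,-1,255],
    [0,0,0,0,0,-1,255]
  ]
}}

```text
clock: 4.28
tcp_pos: [0.4996, 0.0841, 0.1155]
orientation: [0.495, 0.869, -0.001, 0.0]
contact_force: [-0.5, -4.6, 0.5]
finger_gap: 0.0144
```

Emit:
{"op": "arm_command", "data": {
  "increments": [
    [0,0,0,0,0,-1,255],
    [0,0,0,0,0,-1,255],
    [0,0,0,0,0,-1,255],
    [0,0,0,0,0,-1,255],
    [0,0,0,0,0,-0.9,255]
  ]
}}

```text
clock: 4.7
tcp_pos: [0.4994, 0.0841, 0.1155]
orientation: [0.699, 0.715, -0.001, 0.0]
contact_force: [-0.8, -4.4, 0.7]
finger_gap: 0.0142
```

```bash
python3 - <<'E'
from h import *
f=snap("wrist","e_wrist");s=get_state();print(s["tcp_pos"],s["orientation"],s["qpos"].round(3) if hasattr(s["qpos"],'round') else s["qpos"],s["moment"],s["contact_force"])
snap("scene","e_scene")
E
```

```text
[0.49944098 0.08415256 0.11545662] [ 7.00589465e-01  7.13564166e-01 -7.27707824e-04  2.30441660e-04] [-0.759  0.413  0.646  2.065 -0.351  0.772  0.12 ] [-1.19460798  0.34028807  0.20331063] [-1.84455831 -5.21195208  2.18340172]
```

View pics/e_wrist.png

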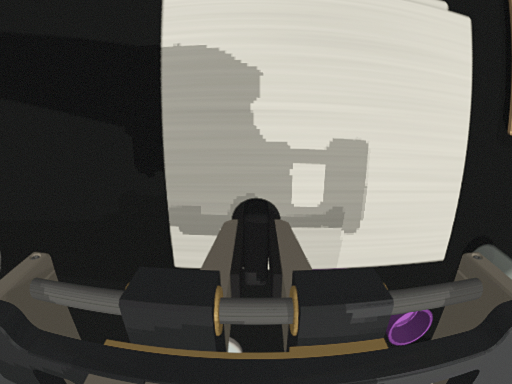

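View pics/e_scene.png

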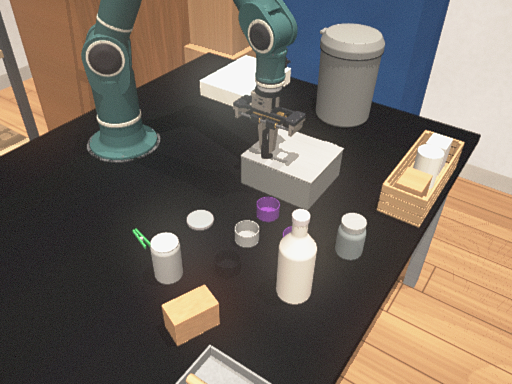

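The knob has turned about 90° and the bar now lies along the caddy's y, held between the fingers. In the scene view nothing else has moved. Next I'll work out the lifting arc.

```bash
python3 - <<'E'
import numpy as np
th=np.arange(0,1.61,.1);y=-.160*np.cos(th)+.0445*np.sin(th);z=.160*np.sin(th)+.0445*np.cos(th)
for a,b,c in zip(th[1:],np.diff(y)/.03,np.diff(z)/.03): print(round(a,1),round(b,3),round(c,3))
print(np.c_[th,y+.2445,z+.09-.019].round(3)[[5,10,15]])
E
```

```text
0.1 0.175 0.525
0.2 0.226 0.505
0.3 0.276 0.48
0.4 0.322 0.45
0.5 0.365 0.416
0.6 0.405 0.377
0.7 0.441 0.335
0.8 0.472 0.289
0.9 0.498 0.24
1.0 0.52 0.189
1.1 0.536 0.137
1.2 0.547 0.082
1.3 0.553 0.027
1.4 0.553 -0.028
1.5 0.547 -0.083
1.6 0.536 -0.137
[[0.5   0.125 0.187]
 [1.    0.195 0.23 ]
 [1.5   0.278 0.234]]
```

Emit:
{"op": "arm_command", "data": {
  "increments": [
    [0,0.17,0.52,0,0,0,255],
    [0,0.23,0.5,0,0,0,255],
    [0,0,0,0,0,0,255]
  ]
}}

```text
clock: 5.05
tcp_pos: [0.4994, 0.0941, 0.1475]
orientation: [0.697, 0.717, -0.002, 0.001]
contact_force: [-2.8, -11.3, 4.9]
finger_gap: 0.0142
```

Emit:
{"op": "arm_command", "data": {
  "increments": [
    [0,0.25,0.48,0,0,0,255],
    [-0.01,0.3,0.45,0,0,0,255],
    [0,0,0,0,0,0,255]
  ]
}}

```text
clock: 5.3
tcp_pos: [0.499, 0.1095, 0.1758]
orientation: [0.697, 0.717, -0.002, 0.001]
contact_force: [-5.5, -16.2, 10.4]
finger_gap: 0.014
```

```bash
python3 - <<'E'
from h import *
s=get_state();print(s["tcp_pos"],s["moment"],s["contact_force"])
snap("scene","f_scene");f=optics.grab_frame
import pickle
f=pickle.load(open("pics/f_scene.pkl","rb"))
cv2.imwrite("pics/f_crop.png",cv2.resize(f["img"][70:220,200:370],None,fx=4,fy=4)[:,:,::-1])
E
```

```text
[0.4990446  0.1094704  0.17575352] [-3.63485916  1.22439257  0.03722884] [ -5.5437628  -16.19142769  10.39990907]
```

View pics/f_crop.png

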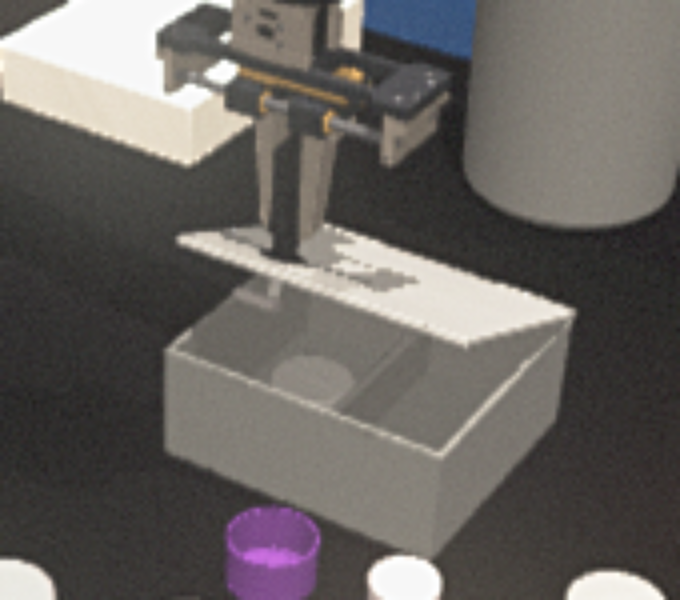

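Emit:
{"op": "arm_command", "data": {
  "increments": [
    [0,0.31,0.45,0,0,0,255],
    [-0.01,0.35,0.42,0,0,0,255],
    [-0.01,0.4,0.37,0,0,0,255]
  ]
}}

```text
clock: 5.6
tcp_pos: [0.4983, 0.1405, 0.2117]
orientation: [0.698, 0.716, -0.003, 0.001]
contact_force: [-2.3, -12.1, 4.3]
finger_gap: 0.0137
```

Emit:
{"op": "arm_command", "data": {
  "increments": [
    [-0.01,0.45,0.3,0,0,0,255],
    [-0.01,0.47,0.25,0,0,0,255],
    [-0.01,0.5,0.2,0,0,0,255]
  ]
}}

```text
clock: 5.85
tcp_pos: [0.4977, 0.1816, 0.2362]
orientation: [0.698, 0.716, -0.004, 0.001]
contact_force: [-10.0, -18.1, 26.9]
finger_gap: 0.0143
```

Emit:
{"op": "arm_command", "data": {
  "increments": [
    [-0.01,0.53,0.14,0,0,0,255],
    [-0.01,0.54,0.09,0,0,0,255],
    [-0.01,0.55,0.04,0,0,0,255]
  ]
}}

```text
clock: 6.1
tcp_pos: [0.4964, 0.2351, 0.2448]
orientation: [0.697, 0.717, -0.001, -0.001]
contact_force: [-6.9, -5.8, 13.9]
finger_gap: 0.0136
```

Emit:
{"op": "arm_command", "data": {
  "increments": [
    [-0.01,0.55,0.06,0,0,0,255],
    [0,0.55,0,0,0,0,255],
    [0,0.5,-0.05,0,0,0,255],
    [0,0,0,0,0,0,255]
  ]
}}

```text
clock: 6.43
tcp_pos: [0.4951, 0.2871, 0.241]
orientation: [0.695, 0.719, -0.001, -0.001]
contact_force: [-1.6, 0.4, -1.4]
finger_gap: 0.0139
```

```bash
python3 - <<'E'
from h import *
s=get_state();print(s["tcp_pos"],s["moment"],s["contact_force"])
f=snap("scene","g_scene");g=snap("wrist","g_wrist")
cv2.imwrite("pics/g_crop.png",cv2.resize(f["img"][40:220,200:370],None,fx=3.3,fy=3.3)[:,:,::-1])
E
```

```text
[0.49514619 0.28706895 0.24104513] [-0.30551137  0.52158759 -0.32410883] [-1.62326413  0.40333525 -1.38380915]
```

View pics/g_crop.png

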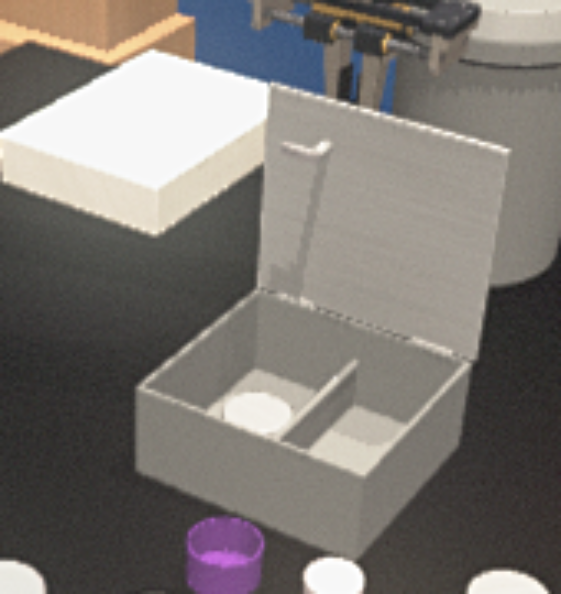

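View pics/g_wrist.png

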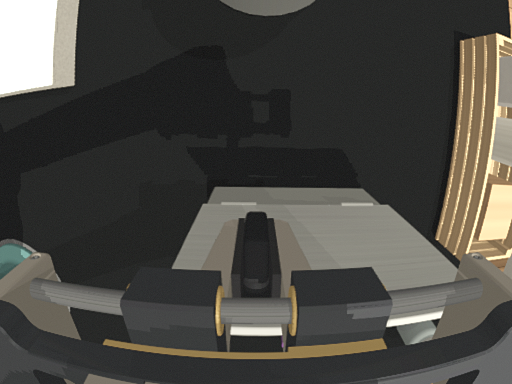

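The lid stands at about 1.5 rad: the scene crop shows it upright and the rear bay (360,430) empty behind the lip. The knob is still between the fingers in the wrist view at (257,250). Now I'll release it and rise.

Emit:
{"op": "arm_command", "data": {
  "increments": [
    [0,0,0,0,0,0,0],
    [0,0,0,0,0,0,0],
    [0,0,0,0,0,0,0],
    [0,0,0.3,0,0,0,0],
    [0,0,1,0,0,0,0]
  ]
}}

```text
clock: 6.95
tcp_pos: [0.4948, 0.2832, 0.2788]
orientation: [0.698, 0.716, -0.003, -0.0]
contact_force: [0.4, 0.7, -0.3]
finger_gap: 0.0452
```

Emit:
{"op": "arm_command", "data": {
  "increments": [
    [0,0,1,0,0,0,0],
    [0,0,1,0,0,0,0],
    [0,-0.3,0.5,0,0,0,0],
    [0.2,-1,0,0,0,0,0],
    [0.2,-1,0,0,0,0,0]
  ]
}}

```text
clock: 7.37
tcp_pos: [0.5094, 0.2159, 0.3584]
orientation: [0.696, 0.718, 0.002, 0.0]
contact_force: [0.8, -1.1, 0.5]
finger_gap: 0.0784
```

Emit:
{"op": "arm_command", "data": {
  "increments": [
    [0.2,-1,0,0,0,0,0],
    [0.2,-1,0,0,0,0,0],
    [0.2,-1,0,0,0,0,0],
    [0.2,-1,0,0,0,0,0],
    [0.3,-1,0,0,0,0,0]
  ]
}}

```text
clock: 7.78
tcp_pos: [0.5419, 0.0636, 0.3575]
orientation: [0.698, 0.716, 0.001, 0.0]
contact_force: [0.4, -0.5, 0.4]
finger_gap: 0.0915
```

Emit:
{"op": "arm_command", "data": {
  "increments": [
    [0.25,-1,0,0,0,0,0],
    [0.25,-1,0,0,0,0,0],
    [0.25,-1,-0.5,0,0,0,0],
    [0.25,-1,-0.8,0,0,0,0],
    [0.25,-1,-0.8,0,0,0,0]
  ]
}}

```text
clock: 8.2
tcp_pos: [0.5803, -0.0863, 0.2942]
orientation: [0.697, 0.717, 0.002, 0.001]
contact_force: [-0.2, 0.6, -0.1]
finger_gap: 0.0919
```

Emit:
{"op": "arm_command", "data": {
  "increments": [
    [0.25,-1,-0.8,0,0,0,0],
    [0.17,-0.8,-0.9,0,0,0,0],
    [0,0,-1,0,0,0,0],
    [0,0,-0.5,0,0,0,0],
    [0,0,0,0,0,0,0]
  ]
}}

```text
clock: 8.62
tcp_pos: [0.59, -0.1388, 0.1944]
orientation: [0.698, 0.716, -0.002, -0.002]
contact_force: [-0.7, 0.0, 1.1]
finger_gap: 0.0917
```

```bash
python3 - <<'E'
from h import *
f=snap("wrist","i_wrist");s=get_state();print(s["tcp_pos"],s["orientation"])
E
```

```text
[ 0.59130059 -0.13879573  0.19663073] [ 6.97769571e-01  7.16321569e-01 -7.29356968e-04 -7.10192095e-04]
```

View pics/i_wrist.png

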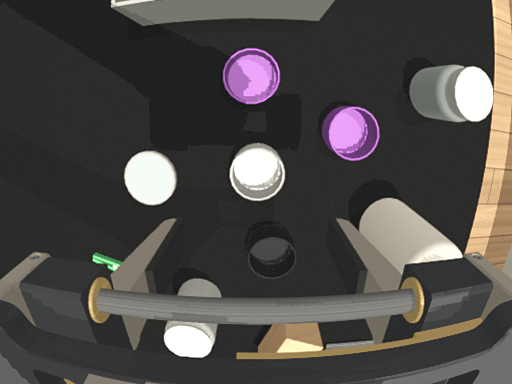

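The bare steel tin is centred at about (257,172), lined up between the open fingers. The purple tins are at (251,76) and (350,133), the black one at (272,250). I'll refine its position.

```bash
python3 - <<'E'
from h import *
import pickle
np.set_printoptions(suppress=True,precision=4)
f=pickle.load(open("pics/i_wrist.pkl","rb"));im=f["img"]
x0,y0=222,136
c=im[y0:208,x0:294];m=(c.max(2)>75).astype(np.uint8);
m=cv2.morphologyEx(m,cv2.MORPH_CLOSE,np.ones((3,3)))
k=max(cv2.findContours(m,0,cv2.CHAIN_APPROX_NONE)[0],key=cv2.contourArea)[:,0]+[x0,y0]
h=cv2.convexHull(k)[:,0];print("px",h.min(0),h.max(0))
P=wplane(f,h,.038)[:,:2].astype(np.float32);print("min/max",P.min(0),P.max(0))
low=P[P[:,1]<np.median(P[:,1])+.01]
(a,b),r=cv2.minEnclosingCircle(low);print("lower arc circle",a,b,2*r,"all",cv2.minEnclosingCircle(P))
cv2.imwrite("pics/j.png",cv2.resize(c,None,fx=6,fy=6,interpolation=cv2.INTER_CUBIC)[:,:,::-1])
E
```

```text
px [229 143] [285 200]
min/max [ 0.559  -0.1715] [ 0.6225 -0.1047]
lower arc circle 0.5905993580818176 -0.14046017825603485 0.06421639025211334 all ((0.5908965468406677, -0.13822072744369507), 0.03392813727259636)
```

View pics/j.png

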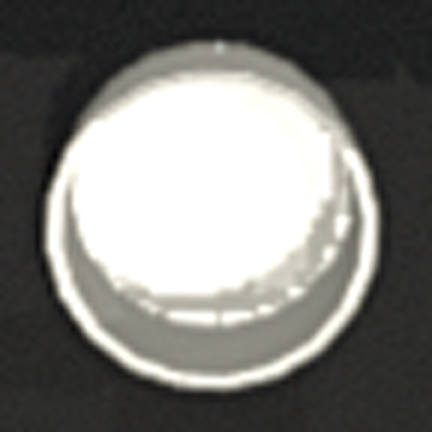

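Emit:
{"op": "arm_command", "data": {
  "increments": [
    [0,-0.05,-1,0,0,0,0],
    [0,0,-1,0,0,0,0],
    [0,0,-1,0,0,0,0],
    [0,0,-1,0,0,0,0],
    [0,0,-0.9,0,0,0,0]
  ]
}}

```text
clock: 9.08
tcp_pos: [0.5938, -0.1395, 0.0511]
orientation: [0.697, 0.717, 0.001, 0.001]
contact_force: [0.6, 0.4, 0.0]
finger_gap: 0.0921
```

Emit:
{"op": "arm_command", "data": {
  "increments": [
    [0,0,-0.8,0,0,0,0],
    [0,0,-0.5,0,0,0,0],
    [0,0,0,0,0,0,255],
    [0,0,0,0,0,0,255],
    [0,0,0,0,0,0,255]
  ]
}}

```text
clock: 9.5
tcp_pos: [0.5936, -0.1404, 0.0133]
orientation: [0.697, 0.717, 0.001, 0.001]
contact_force: [-0.2, 0.1, 0.8]
finger_gap: 0.0739
```

Emit:
{"op": "arm_command", "data": {
  "increments": [
    [0,0,0,0,0,0,255],
    [0,0,0,0,0,0,255],
    [0,0,0,0,0,0,255],
    [0,0,0,0,0,0,255]
  ]
}}

```text
clock: 9.83
tcp_pos: [0.5931, -0.1402, 0.013]
orientation: [0.698, 0.717, 0.001, 0.001]
contact_force: [-2.0, 0.8, 6.9]
finger_gap: 0.062
```

Emit:
{"op": "arm_command", "data": {
  "increments": [
    [0,0,0.6,0,0,0,255],
    [0,0,1,0,0,0,255],
    [0,0,1,0,0,1,255],
    [0,0,1,0,0,1,255],
    [0,0.3,1,0,0,1,255]
  ]
}}

```text
clock: 10.25
tcp_pos: [0.5914, -0.1331, 0.1512]
orientation: [0.576, 0.817, -0.001, 0.001]
contact_force: [1.2, 0.5, 0.0]
finger_gap: 0.0618
```

Emit:
{"op": "arm_command", "data": {
  "increments": [
    [0,0.5,1,0,0,1,255],
    [0,0.8,0.8,0,0,1,255],
    [0,0.8,0,0,0,1,255],
    [0,0.8,0,0,0,1,255],
    [0,0.8,0,0,0,1,255]
  ]
}}

```text
clock: 10.67
tcp_pos: [0.592, -0.0189, 0.2045]
orientation: [0.344, 0.939, 0.001, 0.001]
contact_force: [0.5, -0.4, -1.4]
finger_gap: 0.0621
```

Emit:
{"op": "arm_command", "data": {
  "increments": [
    [0.05,0.8,0,0,0,1,255],
    [0.05,0.8,0,0,0,1,255],
    [0.05,0.8,0,0,0,1,255],
    [0.05,0.8,0,0,0,1,255],
    [0.1,0.7,0,0,0,1,255]
  ]
}}

```text
clock: 11.08
tcp_pos: [0.6005, 0.0987, 0.2038]
orientation: [0.088, 0.996, 0.0, 0.0]
contact_force: [0.2, -0.1, -0.8]
finger_gap: 0.0621
```

Emit:
{"op": "arm_command", "data": {
  "increments": [
    [0.1,0.5,0,0,0,1,255],
    [0,0.4,0,0,0,0.9,255],
    [0,0,-0.6,0,0,0,255],
    [0,0,0,0,0,0,255]
  ]
}}

```text
clock: 11.42
tcp_pos: [0.6021, 0.1247, 0.1832]
orientation: [-0.009, 1.0, -0.0, -0.002]
contact_force: [-0.2, -0.1, -0.5]
finger_gap: 0.062
```

```bash
python3 - <<'E'
from h import *
f=snap("wrist","k_wrist");s=get_state();print(s["tcp_pos"],s["orientation"])
f=snap("scene","k_scene")
cv2.imwrite("pics/k_crop.png",cv2.resize(f["img"][0:220,180:380],None,fx=2.7,fy=2.7)[:,:,::-1])
E
```

```text
[0.60259695 0.12376983 0.18415851] [-8.05518373e-03  9.99966409e-01 -4.86530835e-04 -1.43444755e-03]
```

View pics/k_wrist.png

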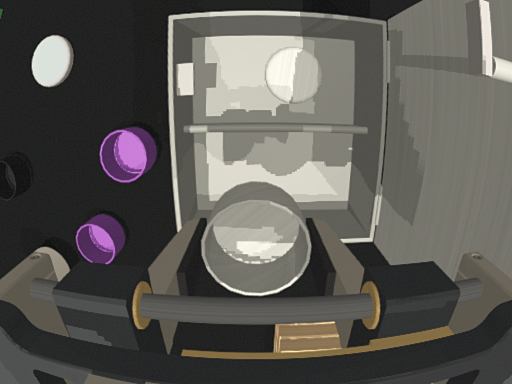

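View pics/k_crop.png

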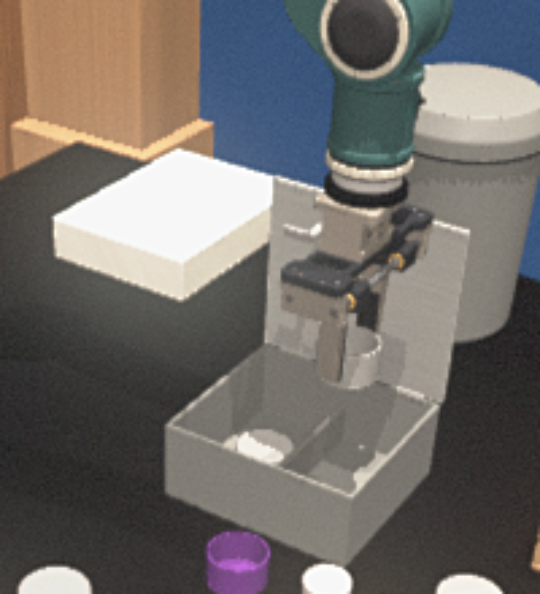

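The tin is held over the rear bay: wrist tin at (257,240), lip at v≈129, far wall corners about (180,240) and (373,240). I'll check the bay geometry.

```bash
python3 - <<'E'
from h import *
import pickle
np.set_printoptions(suppress=True,precision=4)
f=pickle.load(open("pics/k_wrist.pkl","rb"))
print("lip z.058",wplane(f,[(186,128),(276,129),(367,130)],.058))
print("wall outer near corners z.09",wplane(f,[(169,17),(389,21)],.09))
print("far corners z.09",wplane(f,[(179,241),(374,241)],.09))
print("tin rim ctr z",wplane(f,[(257,247)],.184+.025))
E
```

```text
lip z.058 [[0.5486 0.0532 0.058 ]
 [0.5489 0.1436 0.058 ]
 [0.5455 0.2389 0.058 ]]
wall outer near corners z.09 [[0.4421 0.0437 0.09  ]
 [0.436  0.246  0.09  ]]
far corners z.09 [[0.6582 0.048  0.09  ]
 [0.6564 0.2492 0.09  ]]
tin rim ctr z [[0.5989 0.1253 0.209 ]]
```

Emit:
{"op": "arm_command", "data": {
  "increments": [
    [0,0,-1,0,0,0,255],
    [0,0,-1,0,0,0,255],
    [0,0,-1,0,0,0,255],
    [0,0,-0.9,0,0,0,255],
    [0,0,-0.7,0,0,0,255]
  ]
}}

```text
clock: 11.93
tcp_pos: [0.6036, 0.123, 0.0461]
orientation: [-0.007, 1.0, -0.0, -0.0]
contact_force: [-1.1, 0.5, -0.6]
finger_gap: 0.062
```

Emit:
{"op": "arm_command", "data": {
  "increments": [
    [0,0,-0.6,0,0,0,255],
    [0,0,-0.15,0,0,0,255],
    [0,0,0,0,0,0,255]
  ]
}}

```text
clock: 12.18
tcp_pos: [0.6034, 0.1231, 0.0241]
orientation: [-0.008, 1.0, -0.0, -0.001]
contact_force: [-0.2, -0.1, 0.7]
finger_gap: 0.0623
```

Emit:
{"op": "arm_command", "data": {
  "increments": [
    [0,0,0,0,0,0,50],
    [0,0,0,0,0,0,50],
    [0,0,0,0,0,0,50],
    [0,0,0.5,0,0,0,50],
    [0,0,1,0,0,0,50]
  ]
}}

```text
clock: 12.6
tcp_pos: [0.6017, 0.1237, 0.0682]
orientation: [-0.008, 1.0, -0.001, -0.002]
contact_force: [0.4, 0.7, -0.7]
finger_gap: 0.0739
```

Emit:
{"op": "arm_command", "data": {
  "increments": [
    [0,0,1,0,0,0,50],
    [0,0,1,0,0,0,50],
    [0,0,1,0,0,0,50],
    [0,0,1,0,0,0,50],
    [0,0,1,0,0,0,50]
  ]
}}

```text
clock: 13.02
tcp_pos: [0.6039, 0.1239, 0.2226]
orientation: [-0.008, 1.0, 0.0, 0.001]
contact_force: [0.4, -0.8, 0.5]
finger_gap: 0.0741
```

```bash
python3 - <<'E'
from h import *
f=snap("wrist","l_wrist");s=get_state();print(s["tcp_pos"],s["orientation"],s["finger_gap"])
E
```

```text
[0.60741527 0.1244505  0.2290927 ] [-0.00796095  0.99994996  0.00194849  0.00573609] 0.07392862890871392
```

View pics/l_wrist.png

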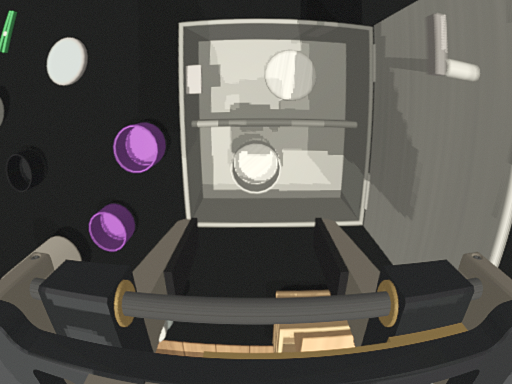

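The tin stands upright in the rear bay at (257,167), behind the lip at v≈124. The jar cap is undisturbed at (289,75) and the lid is still upright. Now back to the knob.

Emit:
{"op": "arm_command", "data": {
  "increments": [
    [0,0,1,0,0,0,90],
    [0,0,1,0,0,-1,90],
    [0,0,1,0,0,-1,90],
    [0,0,1,0,0,-1,90],
    [-0.2,0.2,0.6,0,0,-1,90]
  ]
}}

```text
clock: 13.48
tcp_pos: [0.5994, 0.1284, 0.3623]
orientation: [0.204, 0.979, 0.001, 0.003]
contact_force: [0.4, 0.2, 0.2]
finger_gap: 0.0592
```

Emit:
{"op": "arm_command", "data": {
  "increments": [
    [-0.4,0.5,0,0,0,-1,90],
    [-0.4,0.5,0,0,0,-1,90],
    [-0.4,0.5,0,0,0,-1,90],
    [-0.4,0.5,0,0,0,-1,90],
    [-0.4,0.5,0,0,0,-1,90]
  ]
}}

```text
clock: 13.9
tcp_pos: [0.5372, 0.2055, 0.3587]
orientation: [0.449, 0.893, 0.001, 0.0]
contact_force: [0.3, 0.5, -0.1]
finger_gap: 0.0594
```

Emit:
{"op": "arm_command", "data": {
  "increments": [
    [-0.4,0.5,0,0,0,-1,90],
    [-0.4,0.5,0,0,0,-1,90],
    [-0.4,0.5,0,0,0,-1,90],
    [-0.2,0.5,0,0,0,-1,90],
    [0,0.5,0,0,0,-1,90]
  ]
}}

```text
clock: 14.32
tcp_pos: [0.4946, 0.2809, 0.3589]
orientation: [0.665, 0.747, 0.001, -0.001]
contact_force: [1.2, -0.1, -0.8]
finger_gap: 0.0596
```

Emit:
{"op": "arm_command", "data": {
  "increments": [
    [0,0.2,0,0,0,-0.8,90],
    [0,0,0,0,0,0,90],
    [0,0,0,0,0,0,90]
  ]
}}

```text
clock: 14.57
tcp_pos: [0.4958, 0.2859, 0.3582]
orientation: [0.693, 0.721, 0.0, 0.0]
contact_force: [-0.5, -0.6, -0.1]
finger_gap: 0.0594
```

```bash
python3 - <<'E'
from h import *
f=snap("wrist","m_wrist");s=get_state();print(s["tcp_pos"],s["orientation"],s["finger_gap"])
snap("scene","m_scene")
# expected bar: centre (y .2435+.040, z .09+.160)
print(wproj(f,[[.495,.286,.26],[.495,.286,.283],[.495,.286,.237]]))
E
```

```text
[0.49598068 0.28529929 0.35816641] [6.93173107e-01 7.20771077e-01 2.89046652e-04 1.19984536e-04] 0.059176197575821834
[[254.60203723 187.46997982]
 [254.50661503 195.11644   ]
 [254.68394498 180.93929139]]
```

View pics/m_wrist.png

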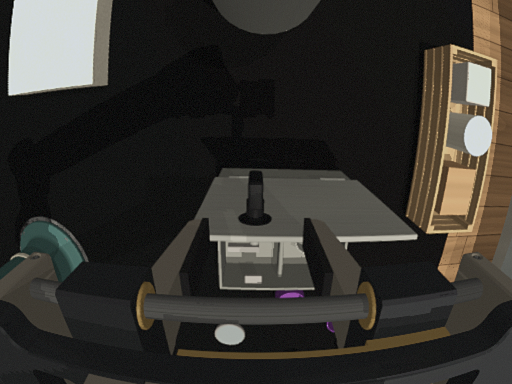

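The knob bar is at about (255,195), midway between the fingers. The lid is unmoved, with its free edge at v≈238. Descending to regrip.

Emit:
{"op": "arm_command", "data": {
  "increments": [
    [0,0,-1,0,0,0,90],
    [0,0.05,-1,0,0,0,90],
    [0,0,-1,0,0,0,90],
    [0,0,-0.9,0,0,0,90],
    [0,0,0,0,0,0,255]
  ]
}}

```text
clock: 15.08
tcp_pos: [0.4932, 0.285, 0.2359]
orientation: [0.694, 0.72, -0.005, -0.001]
contact_force: [-0.8, -0.3, -0.8]
finger_gap: 0.0549
```

Emit:
{"op": "arm_command", "data": {
  "increments": [
    [0,0,0,0,0,0,255],
    [0,0,0,0,0,0,255],
    [0,0,0,0,0,0,255],
    [0,0,0,0,0,0,255],
    [0,0,0,0,0,0,255]
  ]
}}

```text
clock: 15.5
tcp_pos: [0.4965, 0.2878, 0.2421]
orientation: [0.694, 0.72, 0.001, 0.0]
contact_force: [0.3, -0.4, -0.5]
finger_gap: 0.0215
```

Emit:
{"op": "arm_command", "data": {
  "increments": [
    [0,0,0,0,0,0,255],
    [0,0,0,0,0,0,255],
    [0,0,0,0,0,0,255]
  ]
}}

```text
clock: 15.75
tcp_pos: [0.4952, 0.2878, 0.2415]
orientation: [0.694, 0.72, -0.0, -0.001]
contact_force: [-3.3, -1.4, 5.5]
finger_gap: 0.0138
```

```bash
python3 - <<'E'
import numpy as np
p=np.array([(.0843,.1155),(.0941,.1475),(.1095,.1758),(.1405,.2117),(.1816,.2362),(.2351,.2448),(.2871,.241)])
A=np.c_[2*p,np.ones(len(p))];s=np.linalg.lstsq(A,(p**2).sum(1),rcond=None)[0];r=np.sqrt(s[2]+s[:2]@s[:2]);c=s[:2];print(c,r,np.hypot(*(p-c).T)-r)
a0=np.arctan2(.2415-c[1],.2878-c[0]);a1=np.arctan2(.1155-c[1],.0843-c[0])
n=16;a=np.linspace(a0,a1,n+1);q=c+r*np.c_[np.cos(a),np.sin(a)]
print(q[0],q[-1]);print((np.diff(q,axis=0)/.03).round(3))
E
```

```text
[0.24141567 0.08747749] 0.1593449953993978 [ 0.0002501  -0.00027077 -0.0005917   0.00070251  0.00095566 -0.00189577
  0.00083059]
[0.28736448 0.24005381] [0.08454621 0.11545609]
[[-0.544  0.133]
 [-0.555  0.075]
 [-0.559  0.016]
 [-0.558 -0.043]
 [-0.55  -0.101]
 [-0.537 -0.159]
 [-0.517 -0.214]
 [-0.492 -0.267]
 [-0.461 -0.318]
 [-0.425 -0.364]
 [-0.384 -0.407]
 [-0.339 -0.445]
 [-0.29  -0.478]
 [-0.238 -0.506]
 [-0.184 -0.529]
 [-0.127 -0.545]]
```

Emit:
{"op": "arm_command", "data": {
  "increments": [
    [0.01,-0.54,0.13,0,0,0,255],
    [0.01,-0.55,0.08,0,0,0,255],
    [0.01,-0.56,0.02,0,0,0,255],
    [0.01,-0.56,-0.04,0,0,0,255]
  ]
}}

```text
clock: 16.08
tcp_pos: [0.4964, 0.2209, 0.2462]
orientation: [0.694, 0.72, 0.0, -0.001]
contact_force: [1.3, 5.2, -7.7]
finger_gap: 0.0139
```

Emit:
{"op": "arm_command", "data": {
  "increments": [
    [0.01,-0.55,-0.1,0,0,0,255],
    [0.01,-0.54,-0.16,0,0,0,255],
    [0.01,-0.52,-0.21,0,0,0,255],
    [0.01,-0.49,-0.27,0,0,0,255]
  ]
}}

```text
clock: 16.42
tcp_pos: [0.4978, 0.1584, 0.2242]
orientation: [0.694, 0.72, 0.001, -0.001]
contact_force: [0.4, 8.4, -3.0]
finger_gap: 0.0138
```

Emit:
{"op": "arm_command", "data": {
  "increments": [
    [0.01,-0.46,-0.32,0,0,0,255],
    [0.01,-0.43,-0.36,0,0,0,255],
    [0.01,-0.38,-0.41,0,0,0,255],
    [0.01,-0.34,-0.44,0,0,0,255]
  ]
}}

```text
clock: 16.75
tcp_pos: [0.4989, 0.108, 0.1785]
orientation: [0.694, 0.72, 0.0, -0.0]
contact_force: [-3.0, 1.4, 2.2]
finger_gap: 0.0138
```

Emit:
{"op": "arm_command", "data": {
  "increments": [
    [0.01,-0.29,-0.48,0,0,0,255],
    [0.01,-0.24,-0.51,0,0,0,255],
    [0.01,-0.18,-0.53,0,0,0,255],
    [0,0,0,0,0,0,255]
  ]
}}

```text
clock: 17.08
tcp_pos: [0.4994, 0.0847, 0.1311]
orientation: [0.695, 0.719, -0.002, 0.001]
contact_force: [-0.1, -4.1, -2.3]
finger_gap: 0.0135
```

Emit:
{"op": "arm_command", "data": {
  "increments": [
    [0,-0.02,-0.28,0,0,0,255],
    [0,0,-0.27,0,0,0,255],
    [0,0,0,0,0,0,255]
  ]
}}

```text
clock: 17.33
tcp_pos: [0.4995, 0.0828, 0.1173]
orientation: [0.695, 0.719, -0.003, 0.001]
contact_force: [-4.3, -11.6, 5.8]
finger_gap: 0.0139
```

```bash
python3 - <<'E'
from h import *
s=get_state();print(s["tcp_pos"],s["moment"],s["contact_force"])
f=snap("scene","n_scene")
cv2.imwrite("pics/n_crop.png",cv2.resize(f["img"][70:220,220:370],None,fx=4,fy=4)[:,:,::-1])
E
```

```text
[0.49953451 0.08282221 0.11728384] [-2.51520391  1.05011642 -0.00905006] [ -4.32468986 -11.58403009   5.81302272]
```

View pics/n_crop.png

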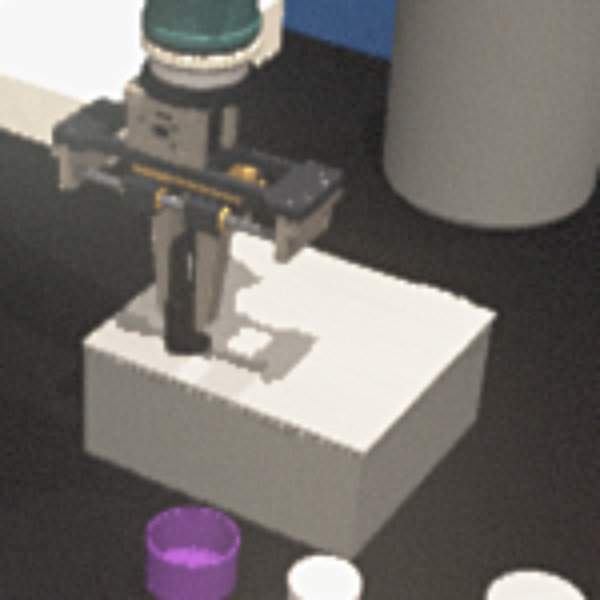

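Emit:
{"op": "arm_command", "data": {
  "increments": [
    [0,0.04,-0.1,0,0,0,255],
    [0,0,-0.1,0,0,0,255],
    [0,0,0,0,0,0,255]
  ]
}}

```text
clock: 17.63
tcp_pos: [0.4999, 0.0831, 0.116]
orientation: [0.695, 0.719, -0.002, -0.001]
contact_force: [-21.3, -16.0, 58.6]
finger_gap: 0.0134
```

Emit:
{"op": "arm_command", "data": {
  "increments": [
    [0,0.02,0.15,0,0,0,255],
    [0,0,0,0,0,0,255]
  ]
}}

```text
clock: 17.8
tcp_pos: [0.4996, 0.0831, 0.1167]
orientation: [0.695, 0.719, -0.003, 0.002]
contact_force: [-7.2, -16.1, 18.7]
finger_gap: 0.0135
```

Emit:
{"op": "arm_command", "data": {
  "increments": [
    [0,-0.08,0.02,0,0,0,255],
    [0,0,0,0,0,0,255]
  ]
}}

```text
clock: 17.97
tcp_pos: [0.4996, 0.0829, 0.1168]
orientation: [0.695, 0.719, -0.002, 0.001]
contact_force: [-6.1, -9.7, 11.9]
finger_gap: 0.0135
```

Emit:
{"op": "arm_command", "data": {
  "increments": [
    [0,0,0,0,0,1,255],
    [0,0,0,0,0,1,255],
    [0,0,0,0,0,1,255],
    [0,0,0,0,0,1,255],
    [0,0,0,0,0,1,255]
  ]
}}

```text
clock: 18.38
tcp_pos: [0.5003, 0.0831, 0.1168]
orientation: [0.482, 0.876, -0.002, 0.001]
contact_force: [-3.7, -9.3, 7.9]
finger_gap: 0.0142
```

Emit:
{"op": "arm_command", "data": {
  "increments": [
    [0,0,0,0,0,1,255],
    [0,0,0,0,0,1,255],
    [0,0,0,0,0,1,255],
    [0,0,0,0,0,1,255],
    [0,0,0,0,0,1,255]
  ]
}}

```text
clock: 18.8
tcp_pos: [0.5009, 0.0837, 0.1169]
orientation: [0.239, 0.971, -0.002, 0.001]
contact_force: [-1.4, -7.3, 5.5]
finger_gap: 0.0138
```

Emit:
{"op": "arm_command", "data": {
  "increments": [
    [0,0,0,0,0,1,255],
    [0,0,0,0,0,1,255],
    [0,0,0,0,0,1,255],
    [0,0,0,0,0,1,255],
    [0,0,0,0,0,0.9,255]
  ]
}}

```text
clock: 19.22
tcp_pos: [0.5011, 0.0845, 0.1169]
orientation: [-0.015, 1.0, -0.001, 0.001]
contact_force: [-1.3, -5.9, 5.1]
finger_gap: 0.014
```

Emit:
{"op": "arm_command", "data": {
  "increments": [
    [0,0,0,0,0,0.3,255],
    [0,0,0,0,0,0,255]
  ]
}}

```text
clock: 19.38
tcp_pos: [0.5011, 0.0845, 0.1169]
orientation: [-0.028, 1.0, -0.001, 0.001]
contact_force: [-1.5, -5.1, 5.9]
finger_gap: 0.0139
```

```bash
python3 - <<'E'
from h import *
s=get_state();print(s["tcp_pos"],s["orientation"],s["moment"],s["contact_force"])
E
```

```text
[0.50111118 0.08454941 0.11691023] [-2.80819505e-02  9.99604846e-01 -1.07059535e-03  6.39772293e-04] [-1.15283294  0.42247247 -0.57866371] [-1.51292916 -5.11585795  5.93937901]
```

The turning moment rose to -0.58 N m, well above the 0.06 N m knob friction, so the knob is at its latched stop. Now I'll release and clear.

Emit:
{"op": "arm_command", "data": {
  "increments": [
    [0,0,0,0,0,0,0],
    [0,0,0,0,0,0,0],
    [0,0,0,0,0,0,0],
    [0,0,0,0,0,0,0],
    [0,0,0.5,0,0,0,0]
  ]
}}

```text
clock: 19.8
tcp_pos: [0.4986, 0.0868, 0.1286]
orientation: [-0.029, 1.0, -0.001, -0.002]
contact_force: [-0.1, 1.1, -0.1]
finger_gap: 0.0454
```

Emit:
{"op": "arm_command", "data": {
  "increments": [
    [0,0,1,0,0,0,0],
    [0,0,1,0,0,0,0],
    [0,0,1,0,0,0,0],
    [-0.3,0,1,0,0,0,0],
    [0,0,0,0,0,0,0]
  ]
}}

```text
clock: 20.22
tcp_pos: [0.4936, 0.0878, 0.256]
orientation: [-0.029, 1.0, 0.001, 0.004]
contact_force: [0.9, 0.7, -1.2]
finger_gap: 0.0784
```

```bash
python3 - <<'E'
from h import *
f=snap("wrist","o_wrist");s=get_state();print(s["tcp_pos"],s["orientation"],s["finger_gap"])
f=snap("scene","o_scene")
cv2.imwrite("pics/o_crop.png",cv2.resize(f["img"][70:290,130:370],None,fx=2.7,fy=2.7)[:,:,::-1])
E
```

```text
[0.49277601 0.08762495 0.25336066] [-2.92505734e-02  9.99567132e-01  7.69395144e-04  3.05956909e-03] 0.08241796577357996
```

View pics/o_wrist.png

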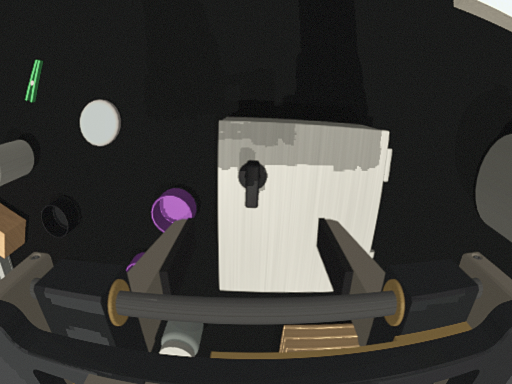

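View pics/o_crop.png

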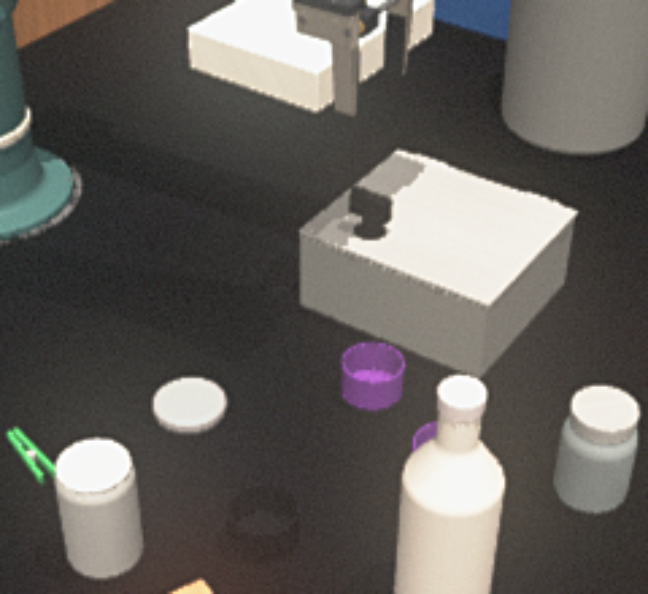

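The lid looks shut and the bar lies along the free edge again: wrist view (252,185), scene crop (372,205). I'll compare it numerically with the first scene picture.

```bash
python3 - <<'E'
from h import *
import pickle
np.set_printoptions(suppress=True,precision=4)
a=pickle.load(open("pics/a_scene.pkl","rb"))["img"];b=pickle.load(open("pics/o_scene.pkl","rb"))["img"]
d=cv2.absdiff(cv2.GaussianBlur(a,(3,3),0),cv2.GaussianBlur(b,(3,3),0)).max(2)
n,l,st,c=cv2.connectedComponentsWithStats((d>35).astype(np.uint8))
for s in st[1:]:
    if s[4]>6: print("changed",s)
A=np.hstack([a[120:215,235:350],b[120:215,235:350]]);cv2.imwrite("pics/p.png",cv2.resize(A,None,fx=3.4,fy=3.4,interpolation=cv2.INTER_CUBIC)[:,:,::-1])
f=pickle.load(open("pics/o_wrist.pkl","rb"));im=f["img"].max(2)
m=(im[155:215,235:272]<55).astype(np.uint8)
cv2.imwrite("pics/q.png",cv2.resize(f["img"][150:215,225:280],None,fx=8,fy=8,interpolation=cv2.INTER_CUBIC)[:,:,::-1])
E
```

```text
changed [  77    0   67   44 1542]
changed [ 199    0  105  112 3523]
changed [273  10  12  10  80]
changed [102  21   7   4  16]
changed [270  20   7   3  15]
changed [130  35   6  10  23]
changed [ 76  37  59  52 925]
changed [135  69   4  14  39]
changed [262 127  25  17 243]
changed [146 130   5   3   9]
changed [241 140  22  21 261]
changed [234 219  26  29 626]
```

View pics/p.png

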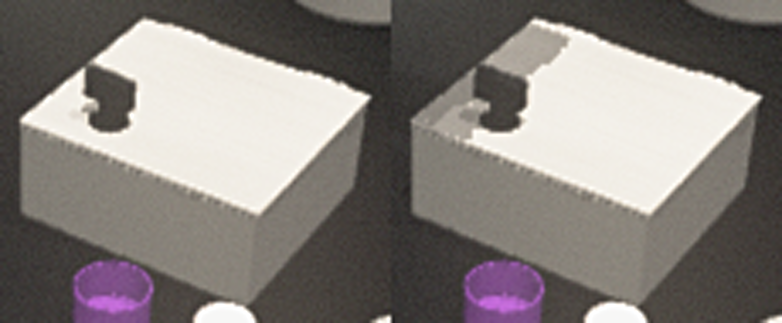

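View pics/q.png

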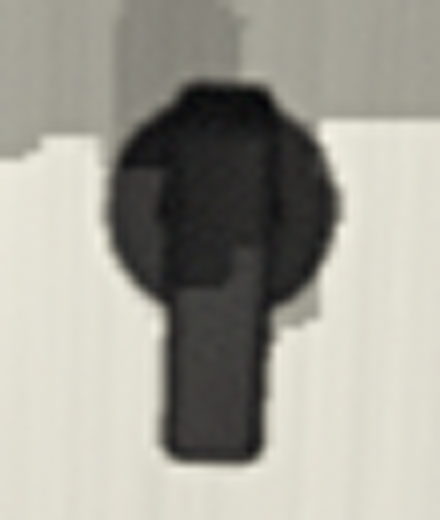

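The caddy, lid edge and knob match the first picture. The only differences are the arm, its shadows and the tin that is gone from (247,233). Handing in.

```bash
python3 - <<'E'
from h import *
s=get_state();print(s["clock"],s["tcp_pos"],s["contact_force"]);print(bot.job_done())
E
```

```text
20.3167 [0.49175122 0.08742552 0.25135622] [-0.68204716 -0.04401177 -0.03155271]
the job is handed in; nothing more can be done
None
```

The job is done and handed in at 20.3 s on the robot's clock. I gave the knob a quarter turn clockwise, raised the lid by the knob to about 1.5 rad and put the bare steel tin in the rear bay. I then lowered the lid by the knob until it was shut and turned the knob back to its latched stop.

**Last checks:**
- **Tin:** the wrist view taken just after release showed it upright behind the lip, with the jar cap where it was. I could not look inside again once the lid was shut.
- **Lid:** pressing down met a hard stop. This briefly read 58.6 N at the wrist, through the fingers gripping the knob, against the 120 N limit. I backed it off at once.
- **Knob:** the turning moment rose to about 0.58 N m at the end of the turn, far above the knob's 0.06 N m friction, so it was at its stop.
- **Everything else:** in the final scene view the lid and knob match the first picture. The only other differences are the arm, its shadows and the missing tin. The gripper was open and clear of everything, with force readings near zero.

**Disagreements:** my first rough scene-camera readings were up to about 8 mm off the top camera. Close wrist-camera views settled the knob and tin positions before I gripped them. While lifting, the force reached about 34 N because my hinge estimate was a few mm off. I lowered the lid along an arc fitted to the measured path instead, and forces stayed under 15 N until that final press.

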